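# Empty a scoop of wafer carriers into the spring-flap return box

### The job

Pick up the steel scoop by its blue handle, push the spring flap of the white return box inward with the rim of the scoop's open front and keep the flap held open with it while you tip the scoop, so that both empty wafer carriers slide through the slot into the box. Then draw the scoop out so that the flap springs shut, and set the scoop down level on the bench. Leave the calculator, the mouse, the bottles and everything else on the bench where they are.

Things in the scene. Friction and masses are not known exactly. Their poses are not given: they have to be found in the camera images.
- scoop: loose open-fronted scoop of polished steel, 0.2 kg: floor 100 x 80 mm, side and rear walls 3 mm thick, 48 mm high over the rim, no wall at the front, blue handle at the rear. Origin: centre of its underside; +x points to the open front, z up. The carriers start to slide on its floor at 18 to 26 degrees of tilt
- scoop_grip (a point): good TCP place on the blue handle: x -89, z 75.5 mm in the scoop's frame, 30 mm before the free end (x -108, z 98). The handle, a flat bar 14 mm thick (y), 24 mm deep, 85 mm long, rises backward at 50 degrees from level. Grip across its thickness, from above or leaning back up to 45 degrees along the bar, firmly (about 40 N) so that it does not swing
- scoop_lip (a point): middle of the scoop's front lower edge: x 50, y 0, z 0 mm in the scoop's frame. The upper front corners of the side walls, the rim that pushes the flap, lie at x 50, y -38.5 and 38.5, z 48 mm
- wafer_carrier_1: white round wafer carrier, closed dish 64 mm across and 14 mm high, 35 g, at first the lower of two lying stacked in the scoop. Origin: centre of its underside, z up
- wafer_carrier_2: white round wafer carrier, the same size, at first lying on top of the other one in the scoop. Origin: centre of its underside
- return_box: white sheet-metal box fixed to the bench, 200 x 200 mm, 217 high, inner floor at z 6 mm. Origin: centre of its underside; the front looks to its -x. Front upright at x -100 up to z 100 mm, then it slopes back 30 degrees from upright to x -33, z 216, where the flat top begins. The slot in the slope is 140 mm wide and reaches from the sill up to x -39, z 206; the flap closes it from inside
- slot_sill (a point): middle of the slot's lower edge: x -94, y 0, z 110 mm in the box's frame
- flap (a joint): aluminium flap 132 mm wide, 106 long, hinged at its top edge (x -36, z 203 mm in the box's frame). Rad: 0 shut, in the plane of the slope; grows as its lower edge swings inward (box +x) and up, to 1.4; 0.52 hangs upright. About 1 N at the lower edge starts it, 2.5 N at 1 rad; a spring shuts it. Carriers are too light to push it: hold it at 0.7 rad or more for them to pass
- calculator: bystander: black pocket calculator, 118 x 70 mm
- mouse_black: bystander: black computer mouse, 111 x 60 mm
- bottle_dropper: bystander: brown bottle with black cap, 36 mm across, 86 mm high
Things that resemble listed ones, but are neither listed nor needed, are in the scene too. Leave any pink or purple look-alike of the wafer_carrier_2 alone.

How it is judged:
By the outcome, as a careful person would: the job done as asked, in the order asked, and still so for the second after the job is handed in, with the robot touching nothing.
It also fails if it takes over 58 s, if anything falls off the work surface, if the arm or the gripper's body presses on something with over 40 N, if the wrist force passes 120 N, or if a joint passes its speed limit or range.

### The arm

A 6-joint arm with a two-finger parallel gripper is mounted at the origin on a cart in front of the work surface, level with it; the furniture and walls round the work are solid. World frame = base frame: x ahead of the robot, y to its left, z up, the work surface at z = 0. Lengths are in m, angles in rad, forces in N, time in s.
With the tool pointing down it reaches from about 0.35 to 0.975 m from the base axis. Payload 4.9 kg.
Tool frame: the origin (TCP) lies between the finger pads, 19 mm behind the fingertips; this is the grasp point; z points along the fingers, y is the line along which they close (so a half turn about z gives the same grasp; the last joint's range is limited). The gripper opens to 85 mm and grips with 20 to 120 N. Pads are 22 mm wide; open, the fingers measure 114 mm over their backs; the gripper's body (76 mm by 85 mm) begins 54 mm behind the grasp point. The pads swing forward as they close: fully open they stand 13 mm farther back than shut.
Start: joints at [-1.22, 0.053, 1.613, -0, 1.476, -0.119], TCP at [0.283, -0.557, 0.25] pointing down, gripper open.
Joint ranges: [-3.01, 3.01], [-1.01, 2.22], [0.06, 2.58], [-1.02, 4.17], [0.09, 2.62], [-3.14, 3.14]. Speed limits (rad/s): [2.57, 2.57, 3.14, 3.14, 3.14, 3.14].

### API

Orientations are given as a rotation vector (axis times angle).
In Python, from station import ctrl gives the robot as it stands.
- The arm moves only by the shell command python3 -m handwheel 'ROWS' [FORCE]. ROWS is JSON, a list of rows, each an object with "gripper": the gripper command: -1 is fully open, 1 is shut, values between are in proportion; "offset": the shift along the tool's x, y, z in mm, a list of three; "rotation": the turn, a rotation vector about the tool's x, y, z in rad, a list of three. A call has exactly 8 rows; each row is the pose to reach, as a shift and turn from the pose commanded when the call began, along the tool's axes at that moment; what a row does not reach only later rows make up. A row lasts 1/8 s, in which the tool goes at most 62.5 mm and 10.7 degrees, less where a joint would pass 70% of its speed; a pose out of reach is approached as far as the arm can. A call with a gripper value outside its range is refused whole. The fingers move at their own pace and stop on an object; FORCE is the grip in N (left out, the last holds). Time passes only in rows, so rows that repeat a pose let the fingers close, or fill a call up. It gives the time, the measured TCP pose, the force, the opening and the grip force at its end, in the units of the state.
- ctrl.get_obs(): the state, without advancing time (a new reading comes with each control period).
- ctrl.get_image(name): name is "scene" or "top"; returns a dict with "image" (384x512x3 uint8, red, green, blue), "fovy" (degrees; the focal length in pixels is half the picture's height over the tangent of half this angle, whatever the lens; pixels are square), "cx", "cy" (the principal point, pixels), "k1" (the pictures are not rectified: a ray, as slopes to the right and down, at radius r is drawn at 1 + k1 r^2 times it, then the intrinsics apply), "xyz" and "attitude" of the camera in the world. Camera axes: x right, y up, looking along -z (the intrinsics and any distortion apply to the point x, -y, -z); pixel columns grow to the right and rows downward; lengths in m; the calibration is good to about 2 mm. A picture is of the moment at which its call begins. There is no depth.
- ctrl.finish_job(): hands the job in; it is judged then, once.
The state is a dict: "t": time; "q": joint angles; "dq": joint speeds; "effort": joint torques, N m; "tool_pos": TCP position; "tool_rot": TCP orientation; "contact_force": force on the tool from outside, world axes, zero at the start; "wrist_torque": the same for the moment, N m; "opening": finger opening in m; "grip_force": force on a finger pad.
Only numpy, scipy, OpenCV 4.12 (cv2) and the standard library are available. Lean on these libraries where they do the work, as an engineer would, in place of code of your own. Each camera call takes 0.05 s, during which the arm holds its last target. There are 200 camera calls.

## Working session

There is one attempt and no reset: what is moved stays moved. The work goes in short steps, Python scripts to look and compute and a shell command to move; the robot and the scene stay as the last step left them, time stands still between calls to the robot, and variables do not carry over. Pictures are saved under pics/ and viewed, at most 10 in all, crops included, and the job is handed in when it is done.

```bash
ls; mkdir -p pics
python3 - <<'E'
from station import ctrl
import cv2
o=ctrl.get_obs(); print(o)
for n in("scene","top"):
    d=ctrl.get_image(n); im=d.pop("image"); print(n,d)
    cv2.imwrite(f"pics/{n}0.png",im[:,:,::-1])
E
```

```text
pics
{'t': 0.0, 'q': array([-1.22001706e+00,  5.33790103e-02,  1.61428910e+00, -3.09394074e-06,
        1.47594883e+00, -1.19041187e-01]), 'dq': array([-0.00094894, -0.00071888,  0.00074625, -0.00101436, -0.00046114,
        0.0015096 ]), 'effort': array([ 2.41162852e-03, -3.93680227e+01, -3.70175314e+01,  1.39401923e-04,
        6.96379910e-03, -1.50397817e-06]), 'tool_pos': array([ 0.28273351, -0.55675427,  0.24875214]), 'tool_rot': array([-3.05335429e+00, -7.30756056e-01,  3.72177377e-04]), 'contact_force': array([ 0.29290819, -0.43628765,  0.30375557]), 'wrist_torque': array([ 0.02444558, -0.02566208, -0.08055402]), 'grip_force': 0.0, 'opening': 0.08551377205042374}
scene {'fovy': 53.210156543494826, 'cx': 263.3055211848628, 'cy': 199.52318496269345, 'k1': 0.03803508911143691, 'xyz': array([0.08527005, 0.49964521, 0.93793274]), 'attitude': array([ 0.3282694 , -0.93443064, -2.2634243 ])}
top {'fovy': 46.622363601140286, 'cx': 249.23130895582676, 'cy': 194.64068953608248, 'k1': -0.09548074064948574, 'xyz': array([ 0.3194122 , -0.10754694,  1.33180206]), 'attitude': array([ 0.16572576, -0.14956239, -1.43326452])}
```

View pics/scene0.png

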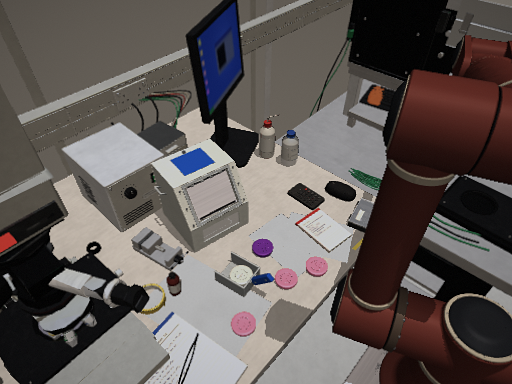

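View pics/top0.png

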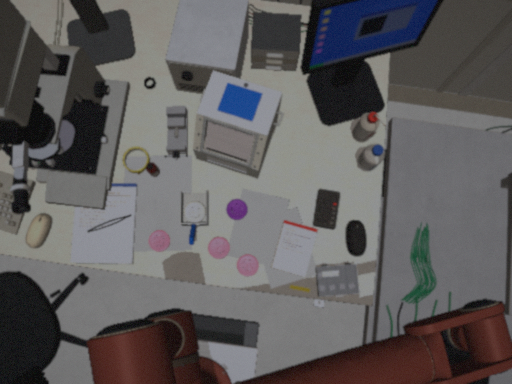

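The scene picture shows the scoop at about (240,273), with its blue handle at (262,279), and the box with its slot at (213,195). In the top picture the scoop is at (195,208), the handle at (193,234) and the box at (237,125). The white carriers in the scoop are the ones meant. The pink discs (scene (243,323), (286,278), (316,266)) and the purple one (262,247) are look-alikes. I'll enlarge both to confirm.

```bash
cat > h.py <<'E'
import numpy as np, cv2
from scipy.spatial.transform import Rotation as R
from station import ctrl
def load(n):
    d=ctrl.get_image(n); return d
def proj(d,P):
    c=(np.atleast_2d(P)-d["xyz"])@R.from_rotvec(d["attitude"]).as_matrix()
    s=np.c_[c[:,0]/-c[:,2],-c[:,1]/-c[:,2]]
    r2=(s**2).sum(1,keepdims=True); s=s*(1+d["k1"]*r2)
    f=192/np.tan(np.radians(d["fovy"])/2)
    return s*f+[d["cx"],d["cy"]]
def unproj(d,px,z):
    f=192/np.tan(np.radians(d["fovy"])/2)
    t=(np.atleast_2d(px)-[d["cx"],d["cy"]])/f; s=t.copy()
    for _ in range(20): s=t/(1+d["k1"]*(s**2).sum(1,keepdims=True))
    v=np.c_[s[:,0],-s[:,1],-np.ones(len(s))]@R.from_rotvec(d["attitude"]).as_matrix().T
    return d["xyz"]+v*((np.asarray(z)-d["xyz"][2])/v[:,2])[:,None]
E
python3 - <<'E'
import cv2,numpy as np
s=cv2.imread("pics/scene0.png"); t=cv2.imread("pics/top0.png")
a=cv2.resize(s[130:300,145:285],None,fx=3.4,fy=3.4,interpolation=cv2.INTER_CUBIC)
b=cv2.resize(t[65:250,165:295],None,fx=3.1,fy=3.1,interpolation=cv2.INTER_CUBIC)
h=max(a.shape[0],b.shape[0]); 
c=np.zeros((h,a.shape[1]+b.shape[1]-79,3),np.uint8)
c=np.zeros((h,a.shape[1]+b.shape[1],3),np.uint8)
c[:a.shape[0],:a.shape[1]]=a; c[:b.shape[0],a.shape[1]:]=b
cv2.imwrite("pics/c0.png",c[:600,:]); print(a.shape,b.shape,c.shape)
E
```

```text
(578, 476, 3) (574, 403, 3) (578, 879, 3)
```

Run:
```python
import cv2,numpy as np
s=cv2.imread("pics/scene0.png"); t=cv2.imread("pics/top0.png")
a=cv2.resize(s[140:300,145:280],None,fx=3,fy=3,interpolation=cv2.INTER_CUBIC)
b=cv2.resize(t[65:250,170:295],None,fx=3,fy=3,interpolation=cv2.INTER_CUBIC)
c=np.zeros((555,780,3),np.uint8)
c[:480,:405]=a; c[:,405:]=b
cv2.imwrite("pics/c1.png",c)
```

```text
(no output)
```

View pics/c1.png

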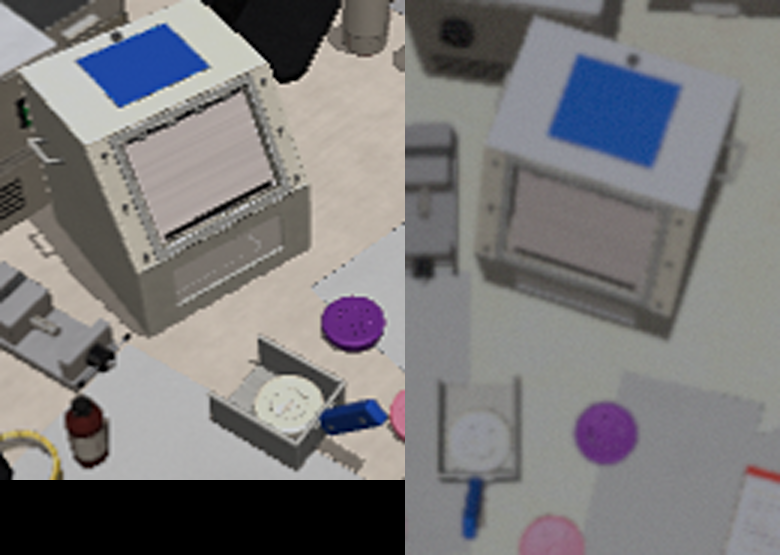

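```bash
cat > fit.py <<'E'
from h import *
from scipy.optimize import least_squares
S=load("scene");T=load("top")
cs=lambda x,y:(x/3+145-.33,y/3+140-.33)
ct=lambda x,y:((x-405)/3+170-.33,y/3+65-.33)
def fit(obs,x0,name):
    def res(p):
        M=R.from_euler('z',p[2]).as_matrix()
        return np.concatenate([(proj(d,M@np.array(P)+[p[0],p[1],0])[0]-px) for d,P,px in obs])
    r=least_squares(res,x0,loss='soft_l1'); print(name,r.x.round(4),np.degrees(r.x[2]).round(2)); print(r.fun.reshape(-1,2).round(1).tolist()); return r.x
b=[(S,(-.033,.1,.217),cs(92,143)),(S,(-.033,-.1,.217),cs(263,73)),(S,(.1,.1,.217),cs(22,72)),(S,(.1,-.1,.217),cs(197,0)),
(S,(-.1,.1,0),cs(148,335)),(S,(-.1,-.1,0),cs(310,245)),(S,(-.1,-.1,.1),cs(309,187)),
(T,(-.033,.1,.217),ct(485,148)),(T,(-.033,-.1,.217),ct(717,212)),(T,(.1,.1,.217),ct(535,18)),(T,(.1,-.1,.217),ct(741,90)),(T,(-.1,.1,.1),ct(478,258)),(T,(-.1,-.1,.1),ct(672,322))]
fit(b,[.75,0,0],"box")
c=[(S,(.05,.04,.048),cs(211,393)),(S,(.05,-.04,.048),cs(262,338)),(S,(-.05,-.04,.048),cs(344,382)),(S,(-.05,.04,.048),cs(297,445)),(S,(-.108,0,.098),cs(386,410)),
(T,(.05,.04,.048),ct(441,378)),(T,(.05,-.04,.048),ct(520,376)),(T,(-.05,.04,.048),ct(441,478)),(T,(-.05,-.04,.048),ct(519,478)),(T,(-.108,0,.098),ct(470,535))]
fit(c,[.5,0.1,0],"scoop")
E
python3 fit.py
```

```text
box [ 0.7619 -0.0159 -0.1885] -10.8
[[-1.3, 0.9], [2.7, -4.2], [-0.7, -1.1], [0.1, -1.8], [1.6, 1.5], [1.3, 1.1], [1.3, -1.1], [-0.1, -0.0], [-6.0, 1.0], [-0.2, 0.1], [1.0, -2.6], [-1.1, -0.7], [0.0, -0.9]]
scoop [0.5252 0.0788 0.1488] 8.53
[[-0.2, -0.5], [0.0, -1.8], [1.9, -0.4], [1.1, -0.2], [-1.3, 0.4], [-1.0, 0.1], [-0.3, 0.3], [-1.5, 0.4], [0.0, -0.0], [0.3, -0.6]]
```

```bash
cat >> fit.py <<'E'
b2=[o for i,o in enumerate(b) if i not in (1,8)]
B=fit(b2,[.76,0,-.2],"box2"); C=fit(c,[.5,.1,0],"scoop")
def W(p,P): return np.array(P)@R.from_euler('z',p[2]).as_matrix().T+[p[0],p[1],0]
lines=[(B,[(-.1,.1,0),(-.1,-.1,0),(-.1,-.1,.1),(-.1,.1,.1),(-.1,.1,0)]),(B,[(-.033,.1,.217),(-.033,-.1,.217),(.1,-.1,.217),(.1,.1,.217),(-.033,.1,.217),(-.1,.1,.1)]),
(B,[(-.094,.07,.11),(-.094,-.07,.11),(-.039,-.07,.206),(-.039,.07,.206),(-.094,.07,.11)]),
(C,[(.05,.04,.0),(.05,.04,.048),(-.05,.04,.048),(-.05,-.04,.048),(.05,-.04,.048),(.05,-.04,.0),(.05,.04,.0),(-.05,.04,.0)]),(C,[(-.06,0,.041),(-.089,0,.0755),(-.108,0,.098)])]
out=np.zeros((555,780,3),np.uint8)
for d,o,sz,xo in((S,(145,140),(135,160),0),(T,(170,65),(125,185),405)):
    im=d["image"][o[1]:o[1]+sz[1],o[0]:o[0]+sz[0],::-1]
    im=cv2.resize(im,None,fx=3,fy=3,interpolation=cv2.INTER_CUBIC)
    for p,l in lines:
        q=((proj(d,W(p,l))-o+.33)*3).round().astype(np.int32)
        cv2.polylines(im,[q],False,(0,255,0),1)
    out[:im.shape[0],xo:xo+im.shape[1]]=im
cv2.imwrite("pics/ov1.png",out)
E
python3 fit.py
```

```text
box [ 0.7619 -0.0159 -0.1885] -10.8
[[-1.3, 0.9], [2.7, -4.2], [-0.7, -1.1], [0.1, -1.8], [1.6, 1.5], [1.3, 1.1], [1.3, -1.1], [-0.1, -0.0], [-6.0, 1.0], [-0.2, 0.1], [1.0, -2.6], [-1.1, -0.7], [0.0, -0.9]]
scoop [0.5252 0.0788 0.1488] 8.53
[[-0.2, -0.5], [0.0, -1.8], [1.9, -0.4], [1.1, -0.2], [-1.3, 0.4], [-1.0, 0.1], [-0.3, 0.3], [-1.5, 0.4], [0.0, -0.0], [0.3, -0.6]]
box2 [ 0.761  -0.0158 -0.193 ] -11.06
[[-1.3, 1.0], [-0.4, -1.1], [0.5, -1.7], [1.6, 1.6], [1.4, 1.4], [1.5, -0.8], [-0.2, 0.1], [-0.0, 0.3], [1.1, -2.1], [-1.3, -0.6], [-0.2, -0.6]]
scoop [0.5252 0.0788 0.1488] 8.53
[[-0.2, -0.5], [0.0, -1.8], [1.9, -0.4], [1.1, -0.2], [-1.3, 0.4], [-1.0, 0.1], [-0.3, 0.3], [-1.5, 0.4], [0.0, -0.0], [0.3, -0.6]]
```

View pics/ov1.png

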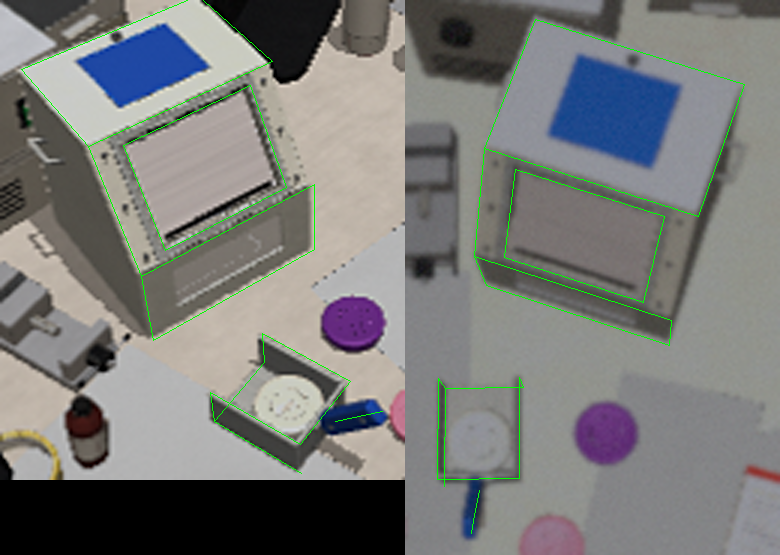

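The overlay matches both poses to about 1 px. The scoop is at (0.525, 0.079) with yaw 8.5° and the box at (0.761, -0.016) with yaw -11°. I'll work out the first move.

```bash
cat >> h.py <<'E'
BOX=np.array([.761,-.0155,-.192]); SC=np.array([.5252,.0788,.1488])
def Mz(a): return R.from_euler('z',a)
# tool: x forward(yaw), y right, z down; lean L rotates about tool y (+ = body leaning back)
def tool(yaw,L): return Mz(yaw)*R.from_matrix(np.diag([1.,-1,-1]))*R.from_euler('y',L,degrees=True)
def delta(pos,rot):
    o=ctrl.get_obs(); r0=R.from_rotvec(o["tool_rot"])
    print("off mm",(r0.inv().apply(np.array(pos)-o["tool_pos"])*1e3).round(1).tolist(),"rot",(r0.inv()*rot).as_rotvec().round(3).tolist())
def scoopxy(x,y=0): 
    v=Mz(SC[2]).apply([x,y,0]); return np.array([SC[0]+v[0],SC[1]+v[1],0])
E
python3 -c "
from h import *
g=scoopxy(-.089);print(g)
delta(g+[0,0,.22],tool(SC[2],0)); delta(g+[0,0,.22],tool(SC[2],20))"
```

```text
[0.43718348 0.06560562 0.        ]
off mm [419.5, -485.4, 29.9] rot [-0.001, 0.0, 0.321]
off mm [419.5, -485.4, 29.9] rot [-0.057, 0.346, 0.318]
```

```bash
python3 -m handwheel '[{"gripper":-1,"offset":[45,-50,0],"rotation":[0,0,0.04]},{"gripper":-1,"offset":[90,-100,5],"rotation":[0,0,0.08]},{"gripper":-1,"offset":[130,-150,8],"rotation":[0,0,0.12]},{"gripper":-1,"offset":[170,-200,12],"rotation":[0,0,0.16]},{"gripper":-1,"offset":[210,-245,15],"rotation":[0,0,0.2]},{"gripper":-1,"offset":[250,-290,18],"rotation":[0,0,0.24]},{"gripper":-1,"offset":[290,-335,20],"rotation":[0,0,0.28]},{"gripper":-1,"offset":[330,-380,24],"rotation":[0,0,0.32]}]' 60 ; python3 -c "
from h import *
g=scoopxy(-.089)
delta(g+[0,0,.22],tool(SC[2],20)); print(ctrl.get_obs()['q'])"
```

```text
t: 1.3
tool_pos: [0.4044, -0.0711, 0.2267]
tool_rot: [3.132, 0.232, 0.003]
contact_force: [0.8, -0.2, -0.4]
opening: 0.0853
grip_force: 0.0
off mm [52.6, -130.4, 6.6] rot [0.001, 0.347, -0.001]
[-3.55875013e-01 -4.90742092e-01  2.11244113e+00  4.11739030e-05
  1.51793191e+00  1.06692239e+00]
```

```bash
python3 -m handwheel '[{"gripper":-1,"offset":[20,-40,0],"rotation":[0,0.05,0]},{"gripper":-1,"offset":[40,-80,3],"rotation":[0,0.1,0]},{"gripper":-1,"offset":[53,-120,6],"rotation":[0,0.17,0]},{"gripper":-1,"offset":[53,-130,7],"rotation":[0,0.24,0]},{"gripper":-1,"offset":[53,-130,7],"rotation":[0,0.3,0]},{"gripper":-1,"offset":[53,-130,7],"rotation":[0,0.347,0]},{"gripper":-1,"offset":[53,-130,7],"rotation":[0,0.347,0]},{"gripper":-1,"offset":[53,-130,7],"rotation":[0,0.347,0]}]'; python3 -c "
from h import *
g=scoopxy(-.089)
delta(g+[0,0,.0755],tool(SC[2],20));o=ctrl.get_obs(); print(o['q'],o['tool_pos'])
T=load('top');S=load('scene')
q=proj(T,o['tool_pos'])[0];print('tcp px',q,proj(S,o['tool_pos']))
a=cv2.resize(T['image'][150:280,140:260,::-1],None,fx=3,fy=3,interpolation=cv2.INTER_CUBIC)
b=cv2.resize(S['image'][190:320,190:320,::-1],None,fx=3,fy=3,interpolation=cv2.INTER_CUBIC)
cv2.imwrite('pics/near1.png',np.hstack([a,b]))"
```

```text
t: 2.3
tool_pos: [0.4372, 0.0634, 0.2195]
tool_rot: [-3.061, -0.23, -0.536]
contact_force: [-0.2, 0.3, 0.3]
opening: 0.0855
grip_force: 0.0
off mm [-48.7, -2.2, 135.5] rot [-0.0, 0.002, 0.001]
[-0.06904613 -0.66258896  2.25589805  0.07879345  1.21015347  1.33683686] [0.43723288 0.0633933  0.21949389]
tcp px [186.62844158 230.22740795] [[267.54247429 243.55155111]]
```

View pics/near1.png

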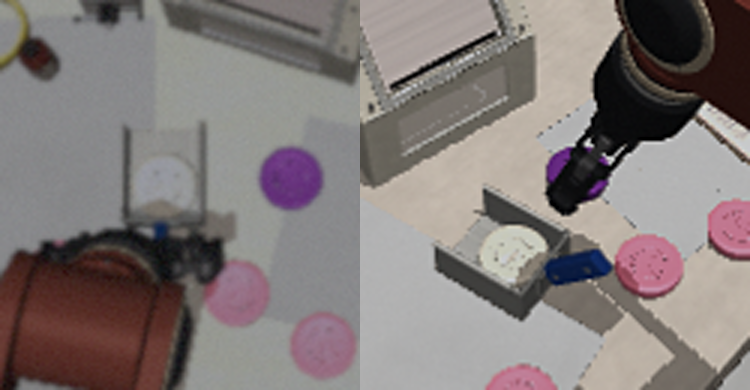

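The gripper (scene crop (570,190)) hangs above and in line with the blue handle (crop (578,267)), and its sides are clear. Next I descend.

```bash
python3 -m handwheel '[{"gripper":-1,"offset":[-8,-2,23],"rotation":[0,0,0]},{"gripper":-1,"offset":[-16,-2,46],"rotation":[0,0,0]},{"gripper":-1,"offset":[-24,-2,69],"rotation":[0,0,0]},{"gripper":-1,"offset":[-32,-2,90],"rotation":[0,0,0]},{"gripper":-1,"offset":[-39,-2,110],"rotation":[0,0,0]},{"gripper":-1,"offset":[-45,-2,125],"rotation":[0,0,0]},{"gripper":-1,"offset":[-49,-2,135.5],"rotation":[0,0,0]},{"gripper":-1,"offset":[-49,-2,135.5],"rotation":[0,0,0]}]'; python3 -c "
from h import *
g=scoopxy(-.089)
delta(g+[0,0,.0755],tool(SC[2],20));o=ctrl.get_obs(); print(o['q'],o['tool_pos'])
T=load('top');S=load('scene')
gp=g+[0,0,.0755]
d=Mz(SC[2]).apply([-.019,0,.0225])
im=cv2.resize(S['image'][220:320,200:320,::-1],None,fx=5,fy=5,interpolation=cv2.INTER_CUBIC)
for P,c in((gp,(0,255,0)),(gp+d,(0,255,255)),(o['tool_pos'],(0,0,255))):
  p=(proj(S,P)[0]-[200,220]+.4)*5; cv2.circle(im,tuple(int(v) for v in p),4,c,1)
cv2.imwrite('pics/near2.png',im)"
```

```text
t: 3.4
tool_pos: [0.4363, 0.0655, 0.0742]
tool_rot: [-3.061, -0.23, -0.533]
contact_force: [0.6, -1.3, 0.3]
opening: 0.0854
grip_force: 0.0
off mm [1.2, -0.0, -0.9] rot [-0.001, 0.004, 0.001]
[-0.06333291 -0.47789162  2.39481245  0.09274417  0.88925114  1.31149807] [0.43631868 0.06547364 0.07424572]
```

View pics/near2.png

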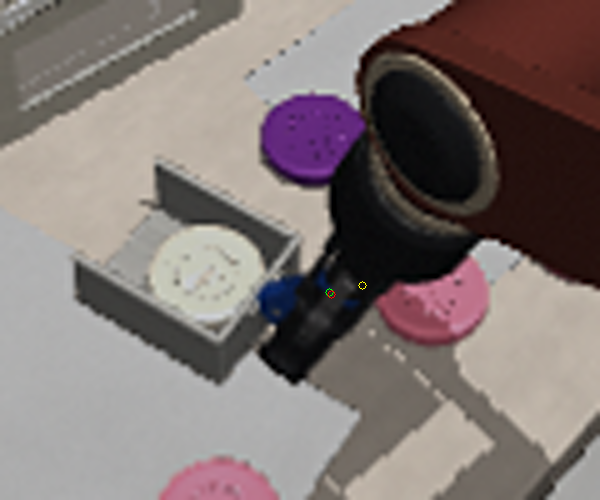

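The fingers straddle the blue handle at (290,300) in the crop, and the TCP coincides with the grip point. I close now.

```bash
python3 -m handwheel '[{"gripper":0,"offset":[1,0,0],"rotation":[0,0,0]},{"gripper":0.4,"offset":[1,0,0],"rotation":[0,0,0]},{"gripper":0.5,"offset":[1,0,0],"rotation":[0,0,0]},{"gripper":0.6,"offset":[1,0,0],"rotation":[0,0,0]},{"gripper":0.7,"offset":[1,0,0],"rotation":[0,0,0]},{"gripper":1,"offset":[1,0,0],"rotation":[0,0,0]},{"gripper":1,"offset":[1,0,0],"rotation":[0,0,0]},{"gripper":1,"offset":[1,0,0],"rotation":[0,0,0]}]' 70; python3 -c "
from h import *
o=ctrl.get_obs();print(o['contact_force'],o['wrist_torque'])"
```

```text
t: 4.5
tool_pos: [0.4379, 0.0656, 0.0757]
tool_rot: [-3.061, -0.23, -0.537]
contact_force: [-3.0, 0.2, 4.4]
opening: 0.0136
grip_force: 68.3
[-3.00583578  0.18704085  4.38585036] [0.10230238 0.31840581 0.03143941]
```

```bash
python3 -m handwheel '[{"gripper":1,"offset":[1,0,-3],"rotation":[0,0,0]},{"gripper":1,"offset":[4,0,-11],"rotation":[0,0,0]},{"gripper":1,"offset":[10,0,-28],"rotation":[0,0,0]},{"gripper":1,"offset":[18,0,-50],"rotation":[0,0,0]},{"gripper":1,"offset":[27,0,-75],"rotation":[0,0,0]},{"gripper":1,"offset":[36,0,-100],"rotation":[0,0,0]},{"gripper":1,"offset":[42,0,-116],"rotation":[0,0,0]},{"gripper":1,"offset":[44.5,0,-122],"rotation":[0,0,0]}]'
cat >> h.py <<'E'
def scoop2tool(lipx,lipz,beta,L=20,y=0.,k=0):
    """lip position in box frame (m), nose-down beta deg -> world TCP pos, rot"""
    b=np.radians(beta); dx,dz=-.139,.0755
    x=lipx+dx*np.cos(b)+dz*np.sin(b); z=lipz-dx*np.sin(b)+dz*np.cos(b)
    p=Mz(BOX[2]).apply([x,y,0])+[BOX[0],BOX[1],z]
    return p,tool(BOX[2],L-beta)
E
python3 -c "
from h import *
o=ctrl.get_obs();print(o['contact_force'],o['wrist_torque'])
delta(*scoop2tool(-.125,.128,0))
S=load('scene');T=load('top')
a=cv2.resize(S['image'][150:290,160:310,::-1],None,fx=3,fy=3,interpolation=cv2.INTER_CUBIC)
# predicted scoop rim
g=o['tool_pos'];M=R.from_rotvec(o['tool_rot'])*tool(0,20).inv()
pts=[(.05,.04,0),(.05,.04,.048),(-.05,.04,.048),(-.05,-.04,.048),(.05,-.04,.048),(.05,-.04,0)]
w=M.apply(np.array(pts)-[-.089,0,.0755])+g
cv2.polylines(a,[((proj(S,w)-[160,150]+.33)*3).round().astype(np.int32)],False,(0,255,0),1)
b=cv2.resize(T['image'][100:240,150:265,::-1],None,fx=3,fy=3,interpolation=cv2.INTER_CUBIC)
cv2.polylines(b,[((proj(T,w)-[150,100]+.33)*3).round().astype(np.int32)],False,(0,255,0),1)
cv2.imwrite('pics/lift.png',np.hstack([a,b]))"
```

```text
t: 5.5
tool_pos: [0.4384, 0.0656, 0.2065]
tool_rot: [-3.061, -0.23, -0.539]
contact_force: [-0.0, 0.2, -2.4]
opening: 0.0133
grip_force: 68.1
[-0.00419856  0.19203555 -2.37054334] [-0.04478475  0.47006918 -0.04963554]
off mm [53.6, 39.8, 22.7] rot [-0.116, 0.001, 0.321]
```

View pics/lift.png

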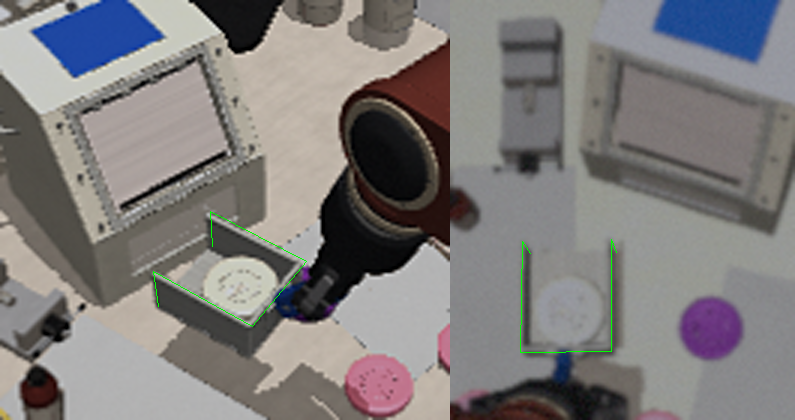

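The lifted scoop matches the predicted outline (scene crop (230,280)), is level, and still holds the carriers. Next I move it in front of the slot.

```bash
python3 -m handwheel '[{"gripper":1,"offset":[2,2,1],"rotation":[-0.006,0,0.015]},{"gripper":1,"offset":[8,6,3],"rotation":[-0.017,0,0.05]},{"gripper":1,"offset":[17,13,7],"rotation":[-0.037,0,0.1]},{"gripper":1,"offset":[27,20,11],"rotation":[-0.058,0,0.16]},{"gripper":1,"offset":[37,27,16],"rotation":[-0.08,0,0.22]},{"gripper":1,"offset":[46,34,19],"rotation":[-0.1,0,0.275]},{"gripper":1,"offset":[52,39,22],"rotation":[-0.114,0,0.313]},{"gripper":1,"offset":[53.6,39.8,22.7],"rotation":[-0.116,0.001,0.321]}]'; python3 -c "
from h import *
delta(*scoop2tool(-.125,.126,0));
for x in (-.05,-.02): delta(*scoop2tool(x,.124,0))
o=ctrl.get_obs();print(o['q'],o['contact_force'])
g=o['tool_pos'];M=R.from_rotvec(o['tool_rot'])*tool(0,20).inv()
pts=np.array([(.05,.04,0),(.05,.04,.048),(-.05,.04,.048),(-.05,-.04,.048),(.05,-.04,.048),(.05,-.04,0)])
w=M.apply(pts-[-.089,0,.0755])+g
print((Mz(-BOX[2]).apply(w-[BOX[0],BOX[1],0])*1e3).round())
S=load('scene');T=load('top')
bx=Mz(BOX[2]).apply([(-.094,.07,.11),(-.094,-.07,.11),(-.039,-.07,.206),(-.039,.07,.206),(-.094,.07,.11)])+[BOX[0],BOX[1],0]
a=cv2.resize(S['image'][140:290,150:290,::-1],None,fx=3,fy=3,interpolation=cv2.INTER_CUBIC)
b=cv2.resize(T['image'][80:230,160:280,::-1],None,fx=3,fy=3,interpolation=cv2.INTER_CUBIC)
for l in(w,bx):
 cv2.polylines(a,[((proj(S,l)-[150,140]+.33)*3).round().astype(np.int32)],False,(0,255,0),1)
 cv2.polylines(b,[((proj(T,l)-[160,80]+.33)*3).round().astype(np.int32)],False,(0,255,0),1)
cv2.imwrite('pics/front.png',np.hstack([a,b]))"
```

```text
t: 6.6
tool_pos: [0.5012, 0.035, 0.2007]
tool_rot: [3.049, -0.294, 0.532]
contact_force: [1.0, 0.3, -2.8]
opening: 0.0131
grip_force: 68.1
off mm [0.9, -0.0, -0.6] rot [-0.0, 0.004, -0.0]
off mm [70.8, -0.0, 26.7] rot [-0.0, 0.004, -0.0]
off mm [99.0, -0.0, 36.9] rot [-0.0, 0.004, -0.0]
[-0.05432002 -0.43531672  2.14385203 -0.05219388  1.09140631  1.72458043] [ 1.04474287  0.25603068 -2.75905975]
[[-126.   40.  125.]
 [-126.   40.  173.]
 [-226.   40.  173.]
 [-226.  -40.  173.]
 [-126.  -40.  173.]
 [-126.  -40.  125.]]
```

View pics/front.png

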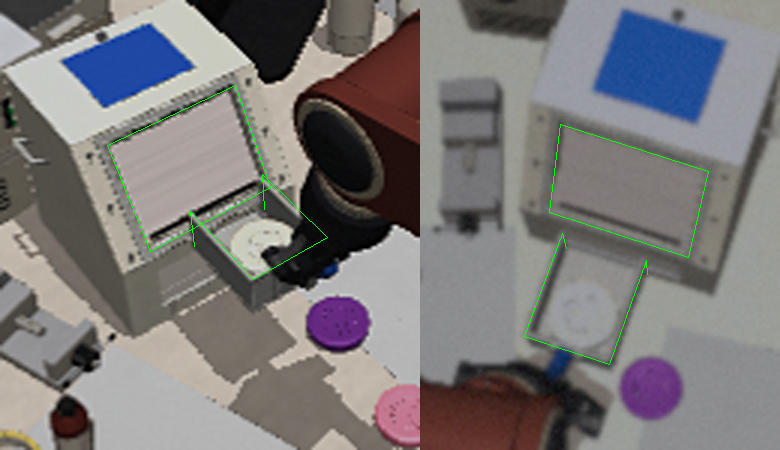

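Scoop and slot line up. The lip is at box x -126, z 125, centred on the slot. I enter level and a little higher, and watch the force.

```bash
python3 -c "
from h import *
delta(*scoop2tool(-.06,.129,0)); delta(*scoop2tool(-.02,.129,0))"; python3 -m handwheel '[{"gripper":1,"offset":[5,0,-2],"rotation":[0,0.004,0]},{"gripper":1,"offset":[12,0,-1],"rotation":[0,0.004,0]},{"gripper":1,"offset":[21,0,3],"rotation":[0,0.004,0]},{"gripper":1,"offset":[31,0,7],"rotation":[0,0.004,0]},{"gripper":1,"offset":[42,0,11],"rotation":[0,0.004,0]},{"gripper":1,"offset":[53,0,15],"rotation":[0,0.004,0]},{"gripper":1,"offset":[60,0,17.5],"rotation":[0,0.004,0]},{"gripper":1,"offset":[63,0,18.5],"rotation":[0,0.004,0]}]'; python3 -c "
from h import *
o=ctrl.get_obs();print(o['q'],o['contact_force'],o['wrist_torque'])
for a in ((-.06,.129,0),(-.04,.129,0),(-.02,.129,0)): delta(*scoop2tool(*a))"
```

```text
off mm [63.0, 0.1, 19.1] rot [-0.0, 0.003, 0.001]
off mm [100.6, 0.1, 32.7] rot [-0.0, 0.003, 0.001]
t: 7.7
tool_pos: [0.5659, 0.0224, 0.2058]
tool_rot: [3.047, -0.293, 0.539]
contact_force: [-2.0, 0.9, -2.1]
opening: 0.0133
grip_force: 68.3
[-0.07299498 -0.26208802  2.00561966 -0.04671233  1.05051421  1.70567442] [-2.03326007  0.8518206  -2.14662298] [ 0.21755392  0.915912   -0.13473263]
off mm [-0.7, -0.0, 1.1] rot [-0.0, -0.001, 0.0]
off mm [18.1, 0.0, 8.0] rot [-0.0, -0.001, 0.0]
off mm [36.9, 0.0, 14.8] rot [-0.0, -0.001, 0.0]
```

```bash
python3 -m handwheel '[{"gripper":1,"offset":[2,0,1],"rotation":[0,0,0]},{"gripper":1,"offset":[7,0,3],"rotation":[0,0,0]},{"gripper":1,"offset":[14,0,6],"rotation":[0,0,0]},{"gripper":1,"offset":[21,0,9],"rotation":[0,0,0]},{"gripper":1,"offset":[28,0,12],"rotation":[0,0,0]},{"gripper":1,"offset":[33,0,14],"rotation":[0,0,0]},{"gripper":1,"offset":[36,0,15],"rotation":[0,0,0]},{"gripper":1,"offset":[37,0,15],"rotation":[0,0,0]}]'
cat >> h.py <<'E'
def over(fn,box=True):
    o=ctrl.get_obs();print(o['q'].round(2),o['contact_force'].round(1),o['wrist_torque'].round(2))
    g=o['tool_pos'];M=R.from_rotvec(o['tool_rot'])*tool(0,20).inv()
    pts=np.array([(.05,.04,0),(.05,.04,.048),(-.05,.04,.048),(-.05,-.04,.048),(.05,-.04,.048),(.05,-.04,0)])
    w=M.apply(pts-[-.089,0,.0755])+g
    print((Mz(-BOX[2]).apply(w-[BOX[0],BOX[1],0])*1e3).round()[:2].tolist())
    S=load('scene');T=load('top')
    a=cv2.resize(S['image'][140:290,150:290,::-1],None,fx=3,fy=3,interpolation=cv2.INTER_CUBIC)
    b=cv2.resize(T['image'][80:230,160:280,::-1],None,fx=3,fy=3,interpolation=cv2.INTER_CUBIC)
    cv2.polylines(a,[((proj(S,w[1:5])-[150,140]+.33)*3).round().astype(np.int32)],False,(0,255,0),1)
    cv2.polylines(b,[((proj(T,w[1:5])-[160,80]+.33)*3).round().astype(np.int32)],False,(0,255,0),1)
    cv2.imwrite('pics/'+fn,np.hstack([a,b]))
E
python3 -c "
from h import *
over('in.png')
def path(xr,zr,b):
    t=np.radians(b); return scoop2tool(xr-.048*np.sin(t),zr-.048*np.cos(t),b)
for xr,zr,b in ((-.017,.172,10),(-.012,.165,20),(-.006,.158,30),(-.002,.153,40)): delta(*path(xr,zr,b))
"
```

```text
t: 8.7
tool_pos: [0.6038, 0.0151, 0.2038]
tool_rot: [3.048, -0.293, 0.534]
contact_force: [-10.1, 2.0, -0.7]
opening: 0.0135
grip_force: 68.8
[-0.08 -0.16  1.92 -0.04  1.04  1.7 ] [-10.1   2.   -0.7] [ 0.37  1.9  -0.19]
[[-21.0, 40.0, 128.0], [-21.0, 40.0, 176.0]]
off mm [17.0, 0.1, -14.6] rot [-0.0, -0.172, 0.0]
off mm [37.2, 0.1, -23.5] rot [-0.0, -0.347, 0.0]
off mm [60.9, 0.1, -28.6] rot [-0.0, -0.521, 0.0]
off mm [85.5, 0.1, -32.6] rot [-0.0, -0.696, 0.0]
```

View pics/in.png

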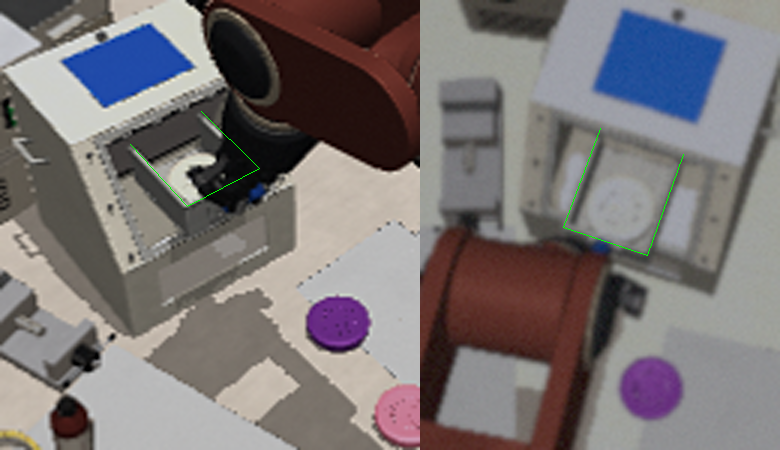

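The scoop is through the slot and holds the flap open, with the carriers still at its rear (top crop (615,205)). Now I tip it, keeping the rim on the flap.

```bash
python3 -m handwheel '[{"gripper":1,"offset":[8,0,-7],"rotation":[0,-0.08,0]},{"gripper":1,"offset":[17,0,-14.5],"rotation":[0,-0.172,0]},{"gripper":1,"offset":[27,0,-19.5],"rotation":[0,-0.26,0]},{"gripper":1,"offset":[37,0,-23.5],"rotation":[0,-0.347,0]},{"gripper":1,"offset":[49,0,-26.5],"rotation":[0,-0.435,0]},{"gripper":1,"offset":[61,0,-28.5],"rotation":[0,-0.521,0]},{"gripper":1,"offset":[73,0,-31],"rotation":[0,-0.61,0]},{"gripper":1,"offset":[85.5,0,-32.5],"rotation":[0,-0.696,0]}]' && python3 -m handwheel '[{"gripper":1,"offset":[0,0,0],"rotation":[0,0,0]},{"gripper":1,"offset":[0,0,0],"rotation":[0,0,0]},{"gripper":1,"offset":[0,0,0],"rotation":[0,0,0]},{"gripper":1,"offset":[0,0,0],"rotation":[0,0,0]},{"gripper":1,"offset":[0,0,0],"rotation":[0,0,0]},{"gripper":1,"offset":[0,0,0],"rotation":[0,0,0]},{"gripper":1,"offset":[0,0,0],"rotation":[0,0,0]},{"gripper":1,"offset":[0,0,0],"rotation":[0,0,0]}]'
cat > floor.py <<'E'
from h import *
over('tip.png')
o=ctrl.get_obs(); M=R.from_rotvec(o['tool_rot'])*tool(0,20).inv()
# sample the scoop floor colours: carriers are bright/warm white
X,Y=np.meshgrid(np.linspace(-.045,.045,10),np.linspace(-.03,.03,7),indexing='ij')
w=M.apply(np.c_[X.ravel(),Y.ravel(),np.full(X.size,.003)]-[-.089,0,.0755])+o['tool_pos']
for n in('top','scene'):
    d=load(n); p=proj(d,w).round().astype(int)
    print(n); print(d['image'][p[:,1],p[:,0]].mean(1).reshape(X.shape).astype(int))
E
python3 floor.py
```

```text
t: 9.8
tool_pos: [0.6731, 0.0018, 0.265]
tool_rot: [-3.048, 0.292, 0.537]
contact_force: [-5.0, 1.9, -2.4]
opening: 0.0135
grip_force: 68.1
t: 10.8
tool_pos: [0.6728, 0.0018, 0.2653]
tool_rot: [-3.049, 0.293, 0.53]
contact_force: [-3.6, 0.7, -6.5]
opening: 0.0132
grip_force: 68.4
[-0.12  0.36  1.26  0.03  1.86  1.65] [-3.6  0.7 -6.5] [ 0.03  0.81 -0.04]
[[-31.0, 40.0, 118.0], [-1.0, 40.0, 155.0]]
top
[[124  88  49  45  51  56  57]
 [127 102  55  41  48  55  59]
 [122 117  60  39  49  55  52]
 [122 117  75  37  46  53  54]
 [ 99  91  82  34  46  55  53]
 [109  87  87  40  44  51  57]
 [ 94  95  97  43  44  54  53]
 [ 78  83  81  47  45  51  53]
 [ 75  88  57  50  42  47  53]
 [ 65 106  28  26  41  45  51]]
scene
[[172 111 112 111 113 112 112]
 [122 111 114 112 115 113 115]
 [111 111 111 113 115 115 122]
 [113 113 114 114 115 114  68]
 [114 114 115 116 115 116  63]
 [115 117 117 116 116 117  70]
 [116  91 118 117 117  73  70]
 [ 89 111  96 116 116  68  71]
 [114 111 111 116 114  71  70]
 [112 117 113 113  66  70  70]]
```

Run:
```python
import cv2,numpy as np
a=cv2.imread('pics/in.png'); b=cv2.imread('pics/tip.png')
print('carrier before',a[160:175:5,175:190:5].mean(2).astype(int).tolist(), 'top',a[195:215:8,600:620:8].mean(2).astype(int).tolist())
# bright pixels in scoop/slot region of scene crop
for im in(a,b):
    r=im[60:230,100:270].astype(int); m=(r.min(2)>170); ys,xs=np.nonzero(m); print(m.sum(), (xs.mean()+100,ys.mean()+60) if m.any() else '')
g=cv2.resize(b[60:230,100:270],(34,34),interpolation=cv2.INTER_AREA).mean(2).astype(int)
print(g[::1,::1])
```

```text
carrier before [[162, 171, 206], [178, 205, 205], [203, 205, 188]] top [[161, 156, 157], [152, 158, 160], [154, 160, 157]]
3563 (np.float64(165.4538310412574), np.float64(118.1703620544485))
3898 (np.float64(194.2265264238071), np.float64(150.63340174448433))
[[ 64  65  65 ...  20  25  24]
 [ 64  64  65 ...  39  24  25]
 [ 65  65  65 ... 128  14  23]
 ...
 [197 196 191 ... 125 129 118]
 [171 193 198 ... 137 132 115]
 [140 205 199 ... 137 134 117]]
```

```bash
python3 -c "
from h import *
def path(xr,zr,b):
    t=np.radians(b); return scoop2tool(xr-.048*np.sin(t),zr-.048*np.cos(t),b)
for xr,zr,b in ((-.002,.150,45),(-.00,.146,50)): delta(*path(xr,zr,b))
"
```

```text
off mm [7.6, 0.1, -5.4] rot [-0.0, -0.092, 0.001]
off mm [18.6, 0.1, -11.9] rot [-0.0, -0.18, 0.001]
```

```bash
python3 -m handwheel '[{"gripper":1,"offset":[8,0,-5.5],"rotation":[0,-0.09,0]},{"gripper":1,"offset":[18.5,0,-12],"rotation":[0,-0.18,0]},{"gripper":1,"offset":[18.5,0,-12],"rotation":[0,-0.18,0]},{"gripper":1,"offset":[13,0,-9],"rotation":[0,-0.13,0]},{"gripper":1,"offset":[18.5,0,-12],"rotation":[0,-0.18,0]},{"gripper":1,"offset":[13,0,-9],"rotation":[0,-0.13,0]},{"gripper":1,"offset":[18.5,0,-12],"rotation":[0,-0.18,0]},{"gripper":1,"offset":[18.5,0,-12],"rotation":[0,-0.18,0]}]' && python3 -m handwheel '[{"gripper":1,"offset":[0,0,0],"rotation":[0,0,0]},{"gripper":1,"offset":[0,0,0],"rotation":[0,0,0]},{"gripper":1,"offset":[0,0,0],"rotation":[0,0,0]},{"gripper":1,"offset":[0,0,0],"rotation":[0,0,0]},{"gripper":1,"offset":[0,0,0],"rotation":[0,0,0]},{"gripper":1,"offset":[0,0,0],"rotation":[0,0,0]},{"gripper":1,"offset":[0,0,0],"rotation":[0,0,0]},{"gripper":1,"offset":[0,0,0],"rotation":[0,0,0]}]'
python3 - <<'E'
from h import *
o=ctrl.get_obs(); print(o['contact_force'],o['wrist_torque'])
# back out reversed: first to beta 20 with rim ~same, then level-ish, then out
def path(xr,zr,b):
    t=np.radians(b); return scoop2tool(xr-.048*np.sin(t),zr-.048*np.cos(t),b)
for xr,zr,b in ((-.002,.153,40),(-.006,.158,30),(-.012,.165,20),(-.017,.172,10),(-.02,.177,0)): delta(*path(xr,zr,b))
E
```

```text
t: 12.0
tool_pos: [0.6939, -0.0022, 0.2703]
tool_rot: [-2.975, 0.285, 0.794]
contact_force: [-3.1, -0.3, -5.1]
opening: 0.0134
grip_force: 68.7
t: 13.0
tool_pos: [0.6939, -0.0023, 0.2702]
tool_rot: [-2.973, 0.285, 0.797]
contact_force: [-2.9, 1.0, -3.9]
opening: 0.0131
grip_force: 68.6
[-2.92786657  0.97361627 -3.91268808] [ 0.29198595  0.50245929 -0.05211088]
off mm [-16.0, 0.2, 17.1] rot [-0.0, 0.175, 0.001]
off mm [-28.9, 0.1, 38.5] rot [-0.0, 0.349, 0.001]
off mm [-40.2, 0.1, 60.0] rot [-0.0, 0.524, 0.001]
off mm [-46.4, 0.1, 81.0] rot [-0.0, 0.699, 0.001]
off mm [-45.6, 0.1, 102.2] rot [-0.0, 0.873, 0.001]
```

I return level while the flap is still held, so I can check that the scoop is empty.

```bash
python3 -m handwheel '[{"gripper":1,"offset":[-8,0,8],"rotation":[0,0.08,0]},{"gripper":1,"offset":[-18,0,20],"rotation":[0,0.2,0]},{"gripper":1,"offset":[-29,0,38.5],"rotation":[0,0.35,0]},{"gripper":1,"offset":[-36,0,52],"rotation":[0,0.46,0]},{"gripper":1,"offset":[-42,0,66],"rotation":[0,0.57,0]},{"gripper":1,"offset":[-46,0,81],"rotation":[0,0.7,0]},{"gripper":1,"offset":[-46,0,95],"rotation":[0,0.82,0]},{"gripper":1,"offset":[-45.5,0,102],"rotation":[0,0.873,0]}]'; python3 floor.py
python3 - <<'E'
import cv2
a=cv2.imread('pics/in.png'); b=cv2.imread('pics/tip.png')
print(a[195:215:8,600:620:8].mean(2).astype(int).tolist(),b[195:215:8,600:620:8].mean(2).astype(int).tolist())
print(a[160:175:5,175:190:5].mean(2).astype(int).tolist(),b[160:175:5,175:190:5].mean(2).astype(int).tolist())
E
```

```text
t: 14.0
tool_pos: [0.6024, 0.0153, 0.2028]
tool_rot: [3.048, -0.293, 0.533]
contact_force: [-4.7, 0.4, -5.1]
opening: 0.0131
grip_force: 69.1
[-0.08 -0.16  1.93 -0.04  1.03  1.7 ] [-4.7  0.4 -5.1] [ 0.45  1.83 -0.03]
[[-23.0, 40.0, 127.0], [-23.0, 40.0, 175.0]]
top
[[ 83  78  97  99  60 108  92]
 [129 131 135 135 135 136 137]
 [134 135 136 140 140 139 138]
 [134 138 137 139 140 137 137]
 [133 139 136 139 140 136 136]
 [124 136 136 137 138 138 137]
 [124 135 136 137 139 136 137]
 [132 134 136 135 139 138 135]
 [130 135 137 137 136 135 134]
 [116 115 115 118 115 123 118]]
scene
[[ 27  51  28  67  67  86  87]
 [ 16   8  23  82  83  89  94]
 [ 10   9   9  82  70  90  64]
 [ 18   8  10 186 169 195  57]
 [ 18  64  11  65 162 160  57]
 [ 30  24  41 150 161 162  56]
 [ 50  49  70 151 160 158  56]
 [ 56  51  28 165 164 170  59]
 [ 14   0  34   0   0  20  62]
 [ 72  73  72  71  72  68  65]]
[[161, 156, 157], [152, 158, 160], [154, 160, 157]] [[137, 139, 139], [137, 138, 140], [139, 137, 138]]
[[162, 171, 206], [178, 205, 205], [203, 205, 188]] [[73, 73, 71], [72, 79, 72], [65, 20, 21]]
```

The floor is uniform bare steel (about 137 everywhere, where the carriers read about 157), so the scoop is empty. I draw it out.

```bash
python3 -c "
from h import *
for x in(-.06,-.135): delta(*scoop2tool(x,.129,0))"; python3 -m handwheel '[{"gripper":1,"offset":[-6,0,-4],"rotation":[0,0,0]},{"gripper":1,"offset":[-17,0,-8],"rotation":[0,0,0]},{"gripper":1,"offset":[-32,0,-13.5],"rotation":[0,0,0]},{"gripper":1,"offset":[-48,0,-19],"rotation":[0,0,0]},{"gripper":1,"offset":[-65,0,-25],"rotation":[0,0,0]},{"gripper":1,"offset":[-82,0,-31],"rotation":[0,0,0]},{"gripper":1,"offset":[-97,0,-37],"rotation":[0,0,0]},{"gripper":1,"offset":[-104,0,-39],"rotation":[0,0,0]}]'; python3 -c "
from h import *
over('out.png')
g=scoopxy(-.089)
for z in(.2,.077): delta(g+[0,0,z],tool(SC[2],20))
a=cv2.imread('pics/front.png');b=cv2.imread('pics/out.png')
print('flap',a[160:230:20,580:660:25].mean(2).astype(int).tolist(),b[160:230:20,580:660:25].mean(2).astype(int).tolist())"
```

```text
off mm [-35.4, -0.1, -14.2] rot [0.0, 0.005, 0.0]
off mm [-106.0, -0.1, -39.5] rot [0.0, 0.005, 0.0]
t: 15.2
tool_pos: [0.4973, 0.0359, 0.2085]
tool_rot: [3.046, -0.292, 0.549]
contact_force: [0.4, -0.2, -2.2]
opening: 0.0128
grip_force: 69.4
[-0.05 -0.46  2.15 -0.05  1.1   1.73] [ 0.4 -0.2 -2.2] [ 0.04  0.35 -0.02]
[[-129.0, 40.0, 134.0], [-130.0, 40.0, 182.0]]
off mm [-62.8, -17.7, -15.2] rot [0.116, -0.005, -0.32]
off mm [-105.4, -17.6, 100.1] rot [0.116, -0.005, -0.32]
flap [[123, 124, 124, 122], [123, 121, 124, 124], [125, 124, 122, 122], [120, 75, 120, 125]] [[124, 120, 123, 125], [125, 121, 124, 124], [124, 123, 123, 121], [122, 77, 118, 126]]
```

The flap pixels are identical to those before the push, so it is shut. I go back to above the scoop's old place.

```bash
python3 -m handwheel '[{"gripper":1,"offset":[-5,-1,-1],"rotation":[0.006,0,-0.015]},{"gripper":1,"offset":[-13,-3,-3],"rotation":[0.017,0,-0.05]},{"gripper":1,"offset":[-23,-6,-6],"rotation":[0.037,0,-0.1]},{"gripper":1,"offset":[-34,-9,-8],"rotation":[0.058,0,-0.16]},{"gripper":1,"offset":[-45,-12,-11],"rotation":[0.08,0,-0.22]},{"gripper":1,"offset":[-55,-15,-13],"rotation":[0.1,-0.003,-0.275]},{"gripper":1,"offset":[-62,-17.5,-15],"rotation":[0.115,-0.005,-0.315]},{"gripper":1,"offset":[-63,-17.7,-15.2],"rotation":[0.116,-0.005,-0.32]}]'; python3 -c "
from h import *
g=scoopxy(-.089)
for z in(.085,.076): delta(g+[0,0,z],tool(SC[2],20))"
```

```text
t: 16.3
tool_pos: [0.4364, 0.0655, 0.1985]
tool_rot: [-3.061, -0.228, -0.533]
contact_force: [-0.6, -0.7, -0.5]
opening: 0.0133
grip_force: 69.4
off mm [-37.6, 0.1, 107.1] rot [-0.0, 0.004, -0.0]
off mm [-40.6, 0.1, 115.6] rot [-0.0, 0.004, -0.0]
```

```bash
python3 -m handwheel '[{"gripper":1,"offset":[-3,0,8],"rotation":[0,0,0]},{"gripper":1,"offset":[-9,0,25],"rotation":[0,0.004,0]},{"gripper":1,"offset":[-17,0,48],"rotation":[0,0.004,0]},{"gripper":1,"offset":[-25,0,71],"rotation":[0,0.004,0]},{"gripper":1,"offset":[-32,0,91],"rotation":[0,0.004,0]},{"gripper":1,"offset":[-36,0,103],"rotation":[0,0.004,0]},{"gripper":1,"offset":[-38,0,108],"rotation":[0,0.004,0]},{"gripper":1,"offset":[-39,0,111],"rotation":[0,0.004,0]}]' && python3 -m handwheel '[{"gripper":1,"offset":[0,0,0],"rotation":[0,0,0]},{"gripper":1,"offset":[0,0,1],"rotation":[0,0,0]},{"gripper":1,"offset":[-0.5,0,2],"rotation":[0,0,0]},{"gripper":1,"offset":[-1,0,3],"rotation":[0,0,0]},{"gripper":1,"offset":[-1,0,3.5],"rotation":[0,0,0]},{"gripper":1,"offset":[-1.3,0,4],"rotation":[0,0,0]},{"gripper":1,"offset":[-1.3,0,4],"rotation":[0,0,0]},{"gripper":1,"offset":[-1.3,0,4],"rotation":[0,0,0]}]'; python3 -c "
from h import *
over('down.png')"
```

```text
t: 17.3
tool_pos: [0.4398, 0.0658, 0.0839]
tool_rot: [-3.059, -0.228, -0.549]
contact_force: [-4.9, -0.5, 7.1]
opening: 0.013
grip_force: 70.5
t: 18.3
tool_pos: [0.4402, 0.0657, 0.0802]
tool_rot: [-3.059, -0.228, -0.55]
contact_force: [-4.3, -0.3, 8.7]
opening: 0.0135
grip_force: 70.6
[-0.06 -0.48  2.39  0.09  0.89  1.31] [-4.3 -0.3  8.7] [ 0.16 -0.32  0.02]
[[-212.0, 103.0, 6.0], [-213.0, 103.0, 54.0]]
```

Contact came about 8 mm early and the torque reversed, so the scoop has swung slightly nose-down in the grip (about 3.5°). I level it and lower it.

```bash
python3 -m handwheel '[{"gripper":1,"offset":[1,0,-3],"rotation":[0,0,0]},{"gripper":1,"offset":[1,0,-3],"rotation":[0,0.025,0]},{"gripper":1,"offset":[1,0,-3],"rotation":[0,0.05,0]},{"gripper":1,"offset":[1,0,-3],"rotation":[0,0.06,0]},{"gripper":1,"offset":[0,0,-1],"rotation":[0,0.06,0]},{"gripper":1,"offset":[0,0,0],"rotation":[0,0.06,0]},{"gripper":1,"offset":[0,0,1],"rotation":[0,0.06,0]},{"gripper":1,"offset":[0,0,1],"rotation":[0,0.06,0]}]'; python3 -c "
from h import *
o=ctrl.get_obs();print(o['tool_pos'],o['contact_force'],o['wrist_torque'])"
```

```text
t: 19.4
tool_pos: [0.4375, 0.0659, 0.0756]
tool_rot: [-3.038, -0.226, -0.628]
contact_force: [-0.2, 0.1, -2.5]
opening: 0.0133
grip_force: 69.2
[0.43754642 0.06592885 0.07560832] [-0.24675417  0.08464096 -2.51879633] [-0.04744639  0.40394109 -0.00121893]
```

```bash
python3 -m handwheel '[{"gripper":1,"offset":[0,0,0.5],"rotation":[0,0,0]},{"gripper":1,"offset":[-0.3,0,1],"rotation":[0,0,0]},{"gripper":1,"offset":[-0.5,0,1.5],"rotation":[0,0,0]},{"gripper":1,"offset":[-0.6,0,1.7],"rotation":[0,0,0]},{"gripper":1,"offset":[-0.6,0,1.7],"rotation":[0,0,0]},{"gripper":1,"offset":[-0.6,0,1.7],"rotation":[0,0,0]},{"gripper":1,"offset":[-0.6,0,1.7],"rotation":[0,0,0]},{"gripper":1,"offset":[-0.6,0,1.7],"rotation":[0,0,0]}]'; python3 -c "
from h import *
o=ctrl.get_obs();print(o['tool_pos'],o['contact_force'],o['wrist_torque'])
S=load('scene');T=load('top')
a=cv2.resize(S['image'][140:310,150:300,::-1],None,fx=3,fy=3,interpolation=cv2.INTER_CUBIC)
b=cv2.resize(T['image'][85:255,165:280,::-1],None,fx=3,fy=3,interpolation=cv2.INTER_CUBIC)
w=scoopxy(0)*0+Mz(SC[2]).apply([(.05,.04,0),(.05,.04,.048),(-.05,.04,.048),(-.05,-.04,.048),(.05,-.04,.048),(.05,-.04,0),(.05,.04,0)])+[SC[0],SC[1],0]
for im,d,o in((a,S,(150,140)),(b,T,(165,85))): cv2.polylines(im,[((proj(d,w)-o+.33)*3).round().astype(np.int32)],False,(0,255,0),1)
cv2.imwrite('pics/set.png',np.hstack([a,b])[:, :795])"
```

```text
t: 20.4
tool_pos: [0.4386, 0.0659, 0.0754]
tool_rot: [-3.038, -0.227, -0.632]
contact_force: [-4.9, -0.9, 6.9]
opening: 0.013
grip_force: 70.4
[0.43862815 0.06591808 0.07535664] [-4.91561521 -0.86048926  6.8953369 ] [0.05565508 0.47717053 0.0291682 ]
```

```bash
python3 -m handwheel '[{"gripper":1,"offset":[0,0,-0.5],"rotation":[0,0,0]},{"gripper":0.6,"offset":[0,0,-0.5],"rotation":[0,0,0]},{"gripper":0.5,"offset":[0,0,-0.5],"rotation":[0,0,0]},{"gripper":0.2,"offset":[0,0,-0.5],"rotation":[0,0,0]},{"gripper":0,"offset":[0,0,-0.5],"rotation":[0,0,0]},{"gripper":-0.2,"offset":[0,0,-0.5],"rotation":[0,0,0]},{"gripper":-0.2,"offset":[0,0,-0.5],"rotation":[0,0,0]},{"gripper":-0.2,"offset":[0,0,-0.5],"rotation":[0,0,0]}]' 20 && python3 -m handwheel '[{"gripper":-0.2,"offset":[0,0,-4],"rotation":[0,0,0]},{"gripper":-0.2,"offset":[0,0,-14],"rotation":[0,0,0]},{"gripper":-0.2,"offset":[3,0,-32],"rotation":[0,0,0]},{"gripper":-0.2,"offset":[10,0,-55],"rotation":[0,0,0]},{"gripper":-0.2,"offset":[20,0,-80],"rotation":[0,0,0]},{"gripper":-0.2,"offset":[30,0,-110],"rotation":[0,0,0]},{"gripper":-0.2,"offset":[40,0,-135],"rotation":[0,0,0]},{"gripper":-0.2,"offset":[44,0,-145],"rotation":[0,0,0]}]'; python3 -c "
from h import *
o=ctrl.get_obs();print(o['tool_pos'],o['contact_force'])
S=load('scene');T=load('top')
a=cv2.resize(S['image'][140:310,150:300,::-1],None,fx=3,fy=3,interpolation=cv2.INTER_CUBIC)
b=cv2.resize(T['image'][85:255,165:280,::-1],None,fx=3,fy=3,interpolation=cv2.INTER_CUBIC)
w=Mz(SC[2]).apply([(.05,.04,0),(.05,.04,.048),(-.05,.04,.048),(-.05,-.04,.048),(.05,-.04,.048),(.05,-.04,0),(.05,.04,0)])+[SC[0],SC[1],0]
for im,d,o in((a,S,(150,140)),(b,T,(165,85))): cv2.polylines(im,[((proj(d,w)-o+.33)*3).round().astype(np.int32)],False,(0,255,0),1)
cv2.imwrite('pics/set.png',np.hstack([a,b])[:, :795])"
```

```text
t: 21.5
tool_pos: [0.4374, 0.0659, 0.0742]
tool_rot: [-3.038, -0.226, -0.629]
contact_force: [0.5, -0.4, -0.8]
opening: 0.051
grip_force: 0.0
t: 22.5
tool_pos: [0.4209, 0.0632, 0.2277]
tool_rot: [-3.037, -0.226, -0.635]
contact_force: [-0.2, -1.0, 0.4]
opening: 0.0513
grip_force: 0.0
[0.42094513 0.0631784  0.2277467 ] [-0.20626409 -0.9654036   0.3500836 ]
```

View pics/set.png

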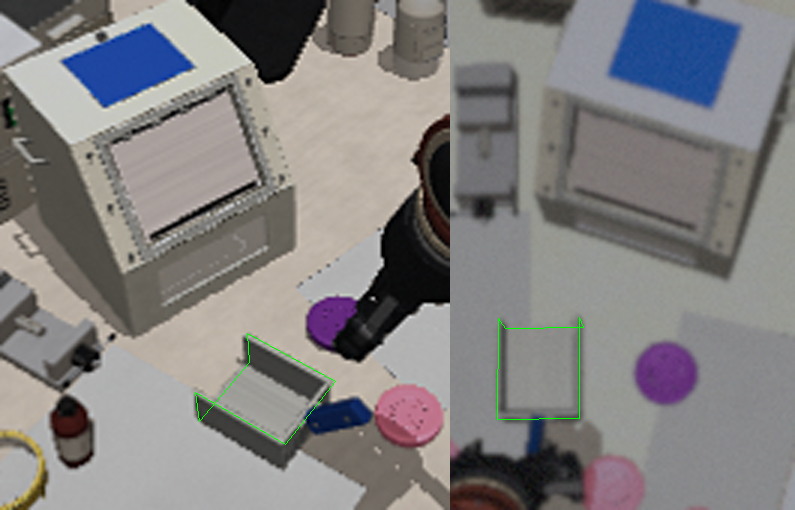

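The scoop stands empty and level at its old place (scene crop (265,400)). The flap is shut (185,165), the neighbours are undisturbed and the gripper is clear.

```bash
python3 -c "
from station import ctrl
print(ctrl.finish_job())"
```

```text
the job is handed in; nothing more can be done
None
```

I handed the job in at about 22.5 s: the scoop came out empty, so both carriers should be in the box (inferred, since they can't be seen inside); the flap is shut, the scoop is level at its old place, and no bystander in view of the last picture had moved (the calculator and mouse were outside it).

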